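Close a counting tin in the lid press and hold it up for checking

ROBOT

A 6-joint arm with a two-finger parallel gripper is mounted at the origin on a cart in front of the work surface, level with it; the furniture and walls round the work are solid. World frame = base frame: x ahead of the robot, y to its left, z up, the work surface at z = 0. Lengths are in m, angles in rad, forces in N, time in s.
With the tool pointing down it reaches from about 0.3 to 0.85 m from the base axis. Payload 4.2 kg.
Tool frame: the origin (TCP) lies between the finger pads; the fingertips stand 8 mm ahead of it and the grasp point (between the pads) lies 11 mm behind it (r.tips_ahead is the distance from the TCP to the fingertips, in m); z points along the fingers, y is the line along which they close (so a half turn about z gives the same grasp; the last joint's range is limited). The gripper opens to 91 mm and grips with 3 to 60 N. Pads are 32 mm wide; open, the fingers measure 118 mm over their backs; the gripper's body (76 mm by 178 mm) begins 60 mm behind the grasp point.
Start: joints at [1.264, 0.32, 1.565, -0, 1.257, -0.02], TCP at [0.163, 0.552, 0.222] pointing down, gripper open.
Joint ranges: [-3.11, 3.11], [-0.84, 2.01], [0.21, 2.61], [-1.34, 4.49], [0.05, 2.63], [-2.56, 2.56]. Speed limits (rad/s): [2.57, 2.57, 3.14, 3.14, 3.14, 3.14].

INTERFACE

Orientations are given as a unit quaternion [w, x, y, z].
In Python, from plant import r, planner, read_camera gives the robot as it stands. The module is installed in compiled form; this text tells all that it offers. Calls block until the motion is done:
- r.reach(position, orientation): joint-space move of the TCP to a pose.
- r.move_l(position, speed=0.15, rot=None, stop_force=None): straight line of the TCP; rot=None keeps the orientation; speed is the mean speed in m/s. With stop_force (N) it stops when the force on the tool has changed by that much, and returns True; else False.
- r.move_j(angles): joint-space move.
- r.move_gripper(opening, grasp_force=None): opening from 0.0 (shut) to 1.0 (fully open); grasp_force is the grip in N (None keeps the last); returns when the fingers have stopped.
- r.pause(seconds).
- planner.ik(position, orientation): joint angles nearest the present ones, or None.
- r.get_state(): the state.
- read_camera(name): name is "scene" or "side" or "wrist"; returns a dict with "image" (400x640x3 uint8, red, green, blue), "range_z" (400x640 float32, m along the optical axis (not along the pixel's ray), 0 where there is no reading), "camera_matrix" (3x3 intrinsics, pixels), "k1" (the pictures are not rectified: a ray, as slopes to the right and down, at radius r is drawn at 1 + k1 r^2 times it, then the intrinsics apply), "world_from_camera" (4x4, takes a point from camera to world coordinates). Camera axes: x right, y up, looking along -z (the intrinsics and any distortion apply to the point x, -y, -z); pixel columns grow to the right and rows downward; lengths in m; the calibration is good to about 2 mm. A picture is of the moment at which its call begins.
A pose or a line that the arm cannot do raises r.IKError and nothing moves.
- r.close_job(): hands the job in; it is judged then, once.
The state is a dict: "time": time; "joint_pos": joint angles; "qvel": joint speeds; "joint_torque": joint torques, N m; "ee_pos": TCP position; "tcp_rot": TCP orientation; "wrist_force": force on the tool from outside, world axes, zero at the start; "torque": the same for the moment, N m; "grip_width": opening from 0.0 (shut) to 1.0 (fully open); "gripper_force": force on a finger pad.
Only numpy, scipy, OpenCV 4.12 (cv2) and the standard library are available. Lean on these libraries where they do the work, as an engineer would, in place of code of your own. Each camera call takes 0.05 s, during which the arm holds its last target. There are 200 camera calls.

TASK

A sample tin, filled with sediment for gamma counting, stands in the nest of the small hand press with its lid only half on. Swing the press's lever down by its T-handle until it stops, so that the pad pushes the lid fully home, and let the lever return all the way up; keep your fingers off the lid. Then grip the tin round its body, lift it straight up until it hangs at least 10 cm over the nest, always level so that the sediment does not shift, and finish while still holding it there, level and motionless, for me to check the seam; leave the things round the press where they are.

Things in the scene. Friction and masses are not known exactly. Their poses are not given: they have to be found in the camera images.
- press: small bench press for tin lids, fixed on the black mat (3.5 mm above the oak): grey base plate 225 mm long (x), 112 wide (y), 14 thick. Origin under the plate, x to its rear (hinge end), z up. Nest at x = -20 mm, y = 0; hinge at x = +75 mm, z = 90 mm, between two cheeks 58 mm wide over all and up to z = 131 mm. Far to its right a big white box on a stand overhangs the desk
- hinge (a point): middle of the axis of the lever's hinge, at z = 90 mm in the press frame; the axis runs along the press's y (left-right)
- lever (a joint): lever angle, rad. 0 = open, as at the start: the steel arm stands up, leaning 10 degrees back past vertical; grows as it is pulled forward (press -x) and down; 1.745 = lower stop, arm level (1.73 to 1.74 with a seated lid under the pad). A damped spring drives it back to 0 (1.5 to 3.5 N at the handle). The pad meets the lid at 1.66 to 1.69; pressing it home takes about 8 N more at the handle
- handle_left (a point): middle of the left half (+y) of the T-handle, on the bar's axis, 40 mm left of the arm's middle. Bar: round, black, 17 mm thick, 130 mm long, parallel to the hinge axis. It circles the hinge at 190 mm: at lever value q, in the press frame, x = 75 - 190 cos(1.745 - q), z = 90 + 190 sin(1.745 - q) mm (z = 277 when open, 90 when down, in front of the base)
- handle_right (a point): the same on the right half (-y) of the T-handle, 40 mm right of the arm's middle
- nest (a point): centre of the nest's floor, on top of the base plate: a ring round the tin's foot, 60 mm inside, 74 mm outside, 6 mm high; the tin stands loose in it with about 3 mm of play and 40 mm of its wall is free above the ring
- tin_center (a point): centre (half-way up) of the tin without its lid: an aluminium cylinder 54 mm in diameter and 46 mm high (beads 55 mm), 0.15 to 0.3 kg, z along its axis. In the nest its centre is 23 mm and its rim 46 mm above the nest's floor
- lid (a joint): how far the tin's plug lid is pushed in, m: 0 to 0.0015 at the start (flange 6 to 4.5 mm above the rim), 0.006 = fully home, flange on the rim, its top 2 mm above the rim. A steel disc 46 mm in diameter, 2 mm thick, narrower than the tin; it moves only down, under about 15 N, stays where pushed and cannot come off
- closed_tin_center (a point): centre of a finished, closed grey tin, 58 mm in diameter, 38 mm high, that stands to the right of the press; to be left alone
- jar_center (a point): centre of a glass sample jar with a black cap, 42 mm in diameter, 62 mm high, to the right of the press; to be left alone
- loupe_center (a point): centre of a black folding hand lens, 32 x 56 x 13 mm, lying on the mat to the left of the press; to be left alone
There are look-alikes about, which are no part of the job. What is shaped like the part that bears tin_center but yellow is not meant.

How it is judged:
By the outcome, as a careful person would: the job done as asked, in the order asked, and still so for the second after the job is handed in, while the arm keeps its last pose, push and grip.
It also fails if it takes over 64 s, if anything falls off the work surface, if the arm or the gripper's body presses on something with over 40 N, if the wrist force passes 120 N, or if a joint passes its speed limit or range.

## Working session

There is one attempt and no reset: what is moved stays moved. The work goes in short steps, each a Python script; the robot and the scene stay as the last script left them, time stands still between calls to the robot, and variables do not carry over. Pictures are saved under pics/ and viewed, at most 10 in all, crops included, and the job is handed in when it is done.

```bash
mkdir -p pics
cat > h.py <<'E'
import numpy as np, cv2
from plant import r, planner, read_camera
def snap(name,fn=None):
    c=read_camera(name)
    if fn: cv2.imwrite('pics/'+fn,cv2.cvtColor(c['image'],cv2.COLOR_RGB2BGR))
    return c
def rays(c,uv):
    K=c['camera_matrix'];T=c['world_from_camera']
    uv=np.atleast_2d(np.asarray(uv,float))
    d=np.stack([(uv[:,0]-K[0,2])/K[0,0],(uv[:,1]-K[1,2])/K[1,1]],1)
    s=d.copy()
    for _ in range(20): s=d/(1+c['k1']*(s**2).sum(1,keepdims=True))
    v=np.c_[s[:,0],-s[:,1],-np.ones(len(s))]
    return T[:3,3],v@T[:3,:3].T   # depth along axis = scale
def plane(c,uv,z):
    o,d=rays(c,uv); return o+d*((z-o[2])/d[:,2])[:,None]
def depthpts(c,uv):
    uv=np.atleast_2d(uv).astype(int)
    o,d=rays(c,uv); return o+d*c['range_z'][uv[:,1],uv[:,0]][:,None]
def cross(*cu):
    A=np.zeros((3,3));b=np.zeros(3)
    for c,uv in cu:
        o,d=rays(c,uv);d=d[0]/np.linalg.norm(d[0]);P=np.eye(3)-np.outer(d,d);A+=P;b+=P@o
    p=np.linalg.solve(A,b)
    res=[]
    for c,uv in cu:
        o,d=rays(c,uv);d=d[0]/np.linalg.norm(d[0]);res.append(np.linalg.norm((p-o)-d*((p-o)@d)))
    return p,res
E
python3 - <<'E'
from h import *
a=snap('scene','a.png');b=snap('side','b.png');w=snap('wrist','w.png')
for c in(a,b,w): print(c['world_from_camera'].round(3),c['camera_matrix'].round(1).tolist(),c['k1'],(c['range_z']>0).mean())
print(r.get_state(),r.tips_ahead)
E
```

```text
[[-0.802  0.422 -0.424  0.022]
 [-0.598 -0.571  0.563  0.848]
 [-0.005  0.704  0.71   1.061]
 [ 0.     0.     0.     1.   ]] [[508.0, 0.0, 323.1], [0.0, 508.0, 202.7], [0.0, 0.0, 1.0]] -0.07172936901729182 0.9862265625
[[ 0.984  0.123 -0.126  0.402]
 [-0.175  0.584 -0.793 -0.84 ]
 [-0.024  0.802  0.596  0.915]
 [ 0.     0.     0.     1.   ]] [[410.4, 0.0, 313.4], [0.0, 410.4, 199.7], [0.0, 0.0, 1.0]] -0.09444238956498217 0.99625390625
[[ 0.284 -0.921 -0.266  0.088]
 [ 0.959  0.272  0.081  0.574]
 [-0.002 -0.278  0.961  0.384]
 [ 0.     0.     0.     1.   ]] [[352.2, 0.0, 323.6], [0.0, 352.2, 195.9], [0.0, 0.0, 1.0]] 0.0032819884101677323 0.99619921875
{'time': 0.15, 'joint_pos': array([ 1.26402679e+00,  3.20142256e-01,  1.56536222e+00, -6.41966186e-06,
        1.25736861e+00, -2.00045354e-02]), 'qvel': array([-0.00169812,  0.00051092, -0.00471895,  0.00292257, -0.00060371,
        0.00017002]), 'joint_torque': array([-1.97335801e-03, -4.12778664e+01, -2.32155168e+01,  7.25795003e-02,
        4.34164004e-02, -1.03788084e-04]), 'ee_pos': array([0.16253879, 0.55118948, 0.2213292 ]), 'tcp_rot': array([-1.01126547e-04,  1.42890706e-01,  9.89738267e-01, -6.32189198e-04]), 'wrist_force': array([ 0.49291901, -0.49958227,  0.35835908]), 'torque': array([ 0.02394868, -0.00468667, -0.02754541]), 'gripper_force': 0.0, 'grip_width': 0.9993468751570941} 0.008
```

View pics/a.png

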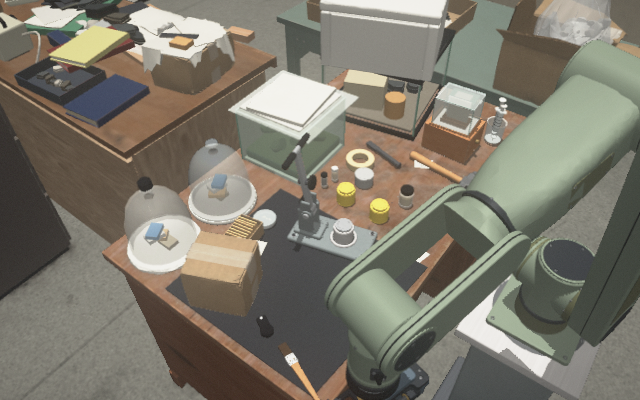

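View pics/b.png

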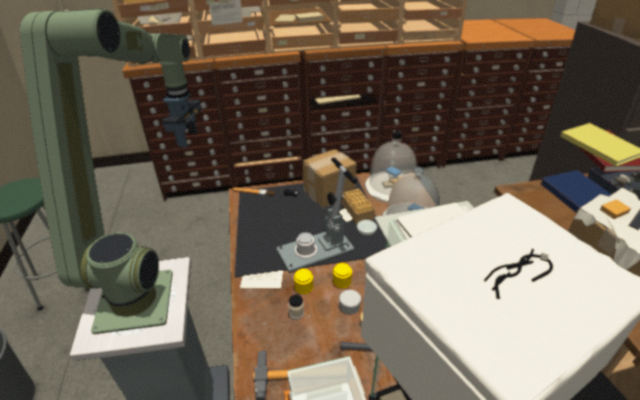

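The scene picture shows the press at about (330,235), with the tin at (343,230) and the T-handle at (295,150). In the side picture the tin is at (305,240) and the handle at (343,163). Yellow tins and the grey closed tin stand to the right of the press. Next I'll zoom in and take points.

Run:
```python
from h import *
a=snap('scene');b=snap('side')
A=cv2.resize(a['image'][120:270,260:400],None,fx=4,fy=4,interpolation=2)[:,:,::-1]
B=cv2.resize(b['image'][145:285,265:365],None,fx=4,fy=4,interpolation=2)[:,:,::-1]
o=np.zeros((600,800,3),np.uint8);o[:600,:400]=A[:,:400];o[:560,400:]=B;
cv2.imwrite('pics/z1.png',o)
for n,c,pts in(('a',a,[(343,224),(343,230),(295,150),(300,232),(365,245),(320,250),(300,270)]),('b',b,[(305,238),(343,163),(300,262),(340,248),(350,190)])):
  print(n,np.c_[pts,depthpts(c,pts)].round(3).tolist())
# depth cloud: base plate top & handle
for n,c in(('a',a),('b',b)):
  v,u=np.mgrid[0:400,0:640];P=depthpts(c,np.c_[u.ravel(),v.ravel()])
  np.save(n+'.npy',P)
```

```text
a [[343.0, 224.0, 0.521, 0.1, 0.076], [343.0, 230.0, 0.51, 0.114, 0.072], [295.0, 150.0, 0.644, 0.133, 0.288], [300.0, 232.0, 0.622, 0.156, 0.027], [365.0, 245.0, 0.458, 0.085, 0.021], [320.0, 250.0, 0.022, 0.848, 1.061], [300.0, 270.0, 0.552, 0.245, 0.007]]
b [[305.0, 238.0, 0.521, 0.09, 0.074], [343.0, 163.0, 0.709, 0.383, 0.142], [300.0, 262.0, 0.497, 0.045, 0.02], [340.0, 248.0, 0.631, 0.085, 0.016], [350.0, 190.0, 0.733, 0.364, 0.033]]
```

View pics/z1.png

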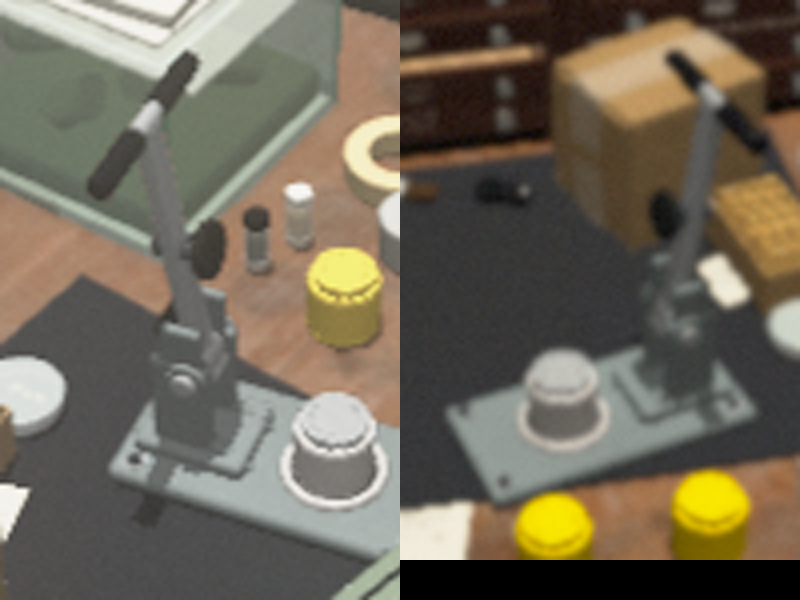

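The zoom shows the handle ends at a(285,167)/(307,135) and b(334,159)/(354,181). The plate corners are at b(277,247), (289,270) and (354,247), and the lever carries a dark knob on its right side. Next I'll triangulate these.

Run:
```python
from h import *
a=snap('scene');b=snap('side')
ca=lambda x,y:(x/4+260-.4,y/4+120-.4); cb=lambda x,y:((x-400)/4+265-.4,y/4+145-.4)
for n,p,q in(('HL',(98,190),(675,55)),('HR',(190,60),(760,147)),('Hmid',(148,120),(711,97)),('lidtop',(335,418),(561,366)),('ring',(333,466),(563,420))):
  P,e=cross((a,ca(*p)),(b,cb(*q)));print(n,P.round(4),np.round(e,4))
FL,FR,RR=plane(b,[cb(449,410),cb(497,500),cb(756,410)],.0175)
print(FL,FR,RR,np.linalg.norm(FL-FR),np.linalg.norm(RR-FR)); d=RR-FR;print('yaw',np.arctan2(d[1],d[0]))
RL=plane(a,[ca(112,470)],.0175);print('RL a',RL)
# depth cloud plate
for n,c in(('a',a),('b',b)):
  P=np.load(n+'.npy'); im=c['image'].reshape(-1,3).astype(int)
  hsv=cv2.cvtColor(c['image'],cv2.COLOR_RGB2HSV).reshape(-1,3)
  m=(abs(P[:,2]-.0175)<.007)&(P[:,0]>.38)&(P[:,0]<.72)&(P[:,1]>0)&(P[:,1]<.25)&(im.min(1)>75)&(hsv[:,1]<70)
  Q=P[m,:2].astype(np.float32);print(n,m.sum(),cv2.minAreaRect(Q),np.median(P[m,2]))
  l=(P[:,2]>.06)&(P[:,2]<.085)&(np.hypot(P[:,0]-.515,P[:,1]-.1)<.05)
  Q=P[l];print('lid',l.sum(),Q.mean(0),(Q.min(0)+Q.max(0))/2,np.ptp(Q,0))
  h=(P[:,2]>.255)&(P[:,2]<.32)&(abs(P[:,0]-.64)<.1)&(abs(P[:,1]-.12)<.12);Q=P[h];print('handle',h.sum(),Q.mean(0),Q.min(0),Q.max(0), np.linalg.svd(Q-Q.mean(0))[2][0] if h.sum()>5 else '')
```

```text
HL [0.6301 0.1916 0.2825] [0.001 0.001]
HR [0.6624 0.0623 0.2814] [0. 0.]
Hmid [0.6434 0.127  0.2846] [0.0004 0.0004]
lidtop [0.5215 0.0982 0.0741] [0.0007 0.0007]
ring [0.5221 0.0948 0.0212] [0.001 0.001]
[0.43419186 0.12757493 0.0175    ] [0.45922457 0.0224553  0.0175    ] [0.67344302 0.07883849 0.0175    ] 0.10805911565397544 0.22151435220160887
yaw 0.2573670041169799
RL a [[0.64350086 0.18410425 0.0175    ]]
a 1578 ((0.5808612108230591, 0.1372804343700409), (0.2801187336444855, 0.21783651411533356), 1.7791458368301392) 0.019763471523238207
lid 280 [0.51776166 0.10180652 0.07099562] [0.52174534 0.09855254 0.07005186] [0.05468133 0.05305799 0.01998507]
handle 355 [0.63909956 0.13432147 0.28495291] [0.61974077 0.06234515 0.25522326] [0.66482219 0.19592839 0.29534035] [-0.23747606  0.97137092 -0.00660781]
b 1114 ((0.5879542231559753, 0.11898178607225418), (0.31109166145324707, 0.139991894364357), 21.81516456604004) 0.01736636231970895
lid 180 [0.52183031 0.09060391 0.06889573] [0.52232815 0.09197902 0.06793814] [0.05280053 0.05032543 0.01524393]
handle 242 [0.64416817 0.12135148 0.28152753] [0.623359   0.06135983 0.25506519] [0.6679097  0.19237976 0.29120608] [ 0.25430836 -0.96707085 -0.01006166]
```

```bash
cat >> h.py <<'E'
yaw=0.25
def setyaw(y):
    global yaw
    yaw=y
def down(phi): return np.array([0,np.cos(phi),np.sin(phi),0])
def qh(): return down((np.pi/2+yaw)/2)          # tool y along press x
def qt(): return down((np.pi+yaw)/2)            # tool y along press y, tool x to press -x
def uv(): return np.array([np.cos(yaw),np.sin(yaw),0]),np.array([-np.sin(yaw),np.cos(yaw),0])
E
python3 - <<'E'
from h import *
Pb=np.load('b.npy');Pa=np.load('a.npy')
u,v=uv()
o=np.array([.5412,.1013,0])
for n,P in(('a',Pa),('b',Pb)):
  L=P-o; X=L@u;Y=L@v
  print(n)
  for x0 in np.arange(-.3,.35,.05):
    print(round(x0,2),[round(float(np.percentile(L[m,2],98)),2) if (m:=(X>=x0)&(X<x0+.05)&(Y>=y0)&(Y<y0+.05)&(P[:,2]<.5)).sum()>3 else None for y0 in np.arange(-.3,.35,.05)])
G=Pb[(abs(Pb[:,0]-.16)<.2)&(abs(Pb[:,1]-.55)<.25)]
for z in np.arange(.21,.42,.015):
  m=G[abs(G[:,2]-z)<.0075]
  if len(m): print(round(z,3),len(m),m.min(0).round(3),m.max(0).round(3))
hl=np.array([.6463,.127,.282])+.04*v
for p,q in((hl+[0,0,.12],qh()),(hl,qh()),(np.array([.522,.0965,.2]),qt()),(np.array([.522,.0965,.036]),qt()),(np.array([.42,.112,.08]),qh())):
  print(p.round(3),planner.ik(p,q))
E
```

```text
a
-0.3 [None, None, -0.06, 0.01, 0.01, 0.01, 0.01, 0.01, None, None, None, None, None]
-0.25 [0.01, None, None, None, 0.01, 0.01, 0.01, 0.01, 0.01, None, None, None, None]
-0.2 [0.01, 0.05, 0.06, None, None, None, None, 0.01, None, None, None, None, 0.0]
-0.15 [0.01, 0.07, 0.07, 0.05, 0.01, 0.02, None, None, None, None, 0.01, 0.01, 0.01]
-0.1 [0.01, 0.01, 0.01, 0.06, 0.05, 0.03, 0.03, 0.02, None, None, 0.01, 0.01, 0.01]
-0.05 [0.04, 0.04, 0.01, 0.01, 0.02, 0.08, 0.08, 0.02, 0.01, 0.01, 0.01, 0.01, 0.01]
-0.0 [0.04, 0.04, 0.06, 0.06, 0.02, 0.05, 0.06, 0.02, 0.01, 0.01, 0.01, 0.01, 0.02]
0.05 [0.03, 0.06, 0.03, 0.05, 0.29, 0.29, 0.28, 0.28, 0.01, 0.01, 0.01, 0.01, 0.02]
0.1 [0.2, 0.2, 0.2, 0.2, 0.29, 0.29, 0.29, 0.29, 0.01, 0.15, 0.15, 0.15, 0.15]
0.15 [0.22, 0.22, 0.22, 0.2, 0.01, 0.02, 0.03, 0.05, 0.06, 0.15, 0.15, 0.15, 0.15]
0.2 [0.22, 0.22, 0.22, 0.2, 0.01, 0.03, 0.03, 0.07, 0.07, None, 0.15, 0.15, 0.15]
0.25 [0.22, 0.22, 0.22, 0.01, 0.12, 0.15, 0.15, 0.07, 0.06, None, 0.15, 0.15, 0.08]
0.3 [0.22, 0.22, 0.22, 0.01, 0.18, 0.19, 0.18, 0.14, 0.04, 0.14, 0.13, 0.02, 0.01]
b
-0.3 [0.02
[... 1632 characters left out ...]
0.382]
0.39 162 [0.118 0.491 0.383] [0.205 0.554 0.397]
0.405 108 [0.129 0.51  0.398] [0.2   0.569 0.412]
[0.636 0.166 0.402] [ 2.37309278e-01  4.22630978e-01  9.68719242e-01 -4.44089210e-16
  1.75024243e+00 -1.26907222e-02]
[0.636 0.166 0.282] [ 2.37309278e-01  4.27817006e-01  1.24879333e+00 -4.44089210e-16
  1.46498232e+00 -1.26907222e-02]
[0.522 0.096 0.2  ] [ 1.61136826e-01  2.65860781e-01  1.69972655e+00 -4.44089210e-16
  1.17600532e+00 -1.65965950e+00]
[0.522 0.096 0.036] [ 1.61136826e-01  4.41117805e-01  1.91185315e+00 -4.44089210e-16
  7.88621697e-01 -1.65965950e+00]
[0.42  0.112 0.08 ] [ 2.34142872e-01  2.55119603e-01  2.07475463e+00 -4.44089210e-16
  8.11718419e-01 -1.58571284e-02]
```

Run:
```python
from h import *
u,v=uv()
r.move_l([.163,.552,.34],speed=.25)
r.move_gripper(.55)
hl=np.array([.6463,.127,.282])+.04*v
r.reach(hl+[0,0,.10],qh())
print(r.get_state()['ee_pos'],r.get_state()['time'])
w=snap('wrist','w1.png');np.savez('w1.npz',**{k:w[k] for k in('range_z','camera_matrix','k1','world_from_camera','image')})
vv,uu=np.mgrid[0:400,0:640];P=depthpts(w,np.c_[uu.ravel(),vv.ravel()])
im=w['image'].reshape(-1,3).max(1)
m=(P[:,2]>.265)&(P[:,2]<.31)&(np.hypot(P[:,0]-.646,P[:,1]-.127)<.09)&(im<90)
Q=P[m];print(m.sum(),Q.mean(0),Q.min(0),Q.max(0),np.linalg.svd(Q-Q.mean(0),full_matrices=False)[2][0])
px=np.c_[uu.ravel(),vv.ravel()][m].astype(np.float32);print(cv2.minAreaRect(px))
```

```text
[0.6359696  0.16683248 0.38205062] 3.9417
1887 [0.63862645 0.1551299  0.28721082] [0.6213926  0.06493498 0.26669329] [0.6678578  0.19611829 0.29092306] [ 0.24559829 -0.96934436  0.00727928]
((322.0, 240.0), (158.0, 22.0), 90.0)
```

View pics/w1.png

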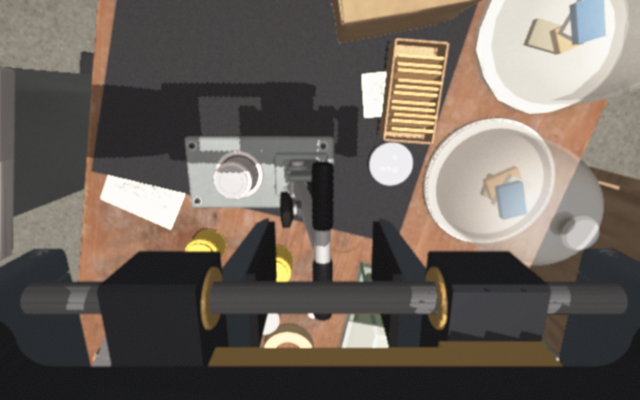

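The bar runs vertically at column 322, centred between the fingers and matching my yaw. The tin and nest are at (237,177). Next I'll descend and grip the left half of the handle.

Run:
```python
from h import *
setyaw(.248)
u,v=uv()
w=np.load('w1.npz')
b=plane(w,[(322,180),(322,215)],.2825);print('bar',b)
c=np.array([.6463,.127,0]); d=((b.mean(0)-c)@u); print('bar offset along u',d, 'dir',np.arctan2(-(b[1]-b[0])[0],(b[1]-b[0])[1]))
print('ring',plane(w,[(238,176)],.0235),'lid',plane(w,[(233,182)],.071))
hl=c+.04*v+d*u
print(r.move_l([*hl[:2],.2715],speed=.12,stop_force=8,rot=qh()))
s=r.get_state();print(s['ee_pos'],s['wrist_force'])
r.move_gripper(0,grasp_force=20)
s=r.get_state();print(s['grip_width'],s['gripper_force'],s['wrist_force'],s['time'])
```

```text
bar [[0.63178006 0.18148206 0.2825    ]
 [0.63878543 0.15399762 0.2825    ]]
bar offset along u -0.000679957499060007 dir -2.8920217140198656
ring [[0.52098296 0.09493901 0.0235    ]] lid [[0.52461099 0.09833278 0.071     ]]
False
[0.63626911 0.16576112 0.27252754] [-0.27442498 -0.36568    -0.46247656]
0.17937676841676445 19.9999862909317 [-2.27610376 -0.06949036  1.0433971 ] 5.675
```

```bash
cat >> h.py <<'E'
yaw=.248
B0=np.array([.6463,.127,0])+.04*uv()[1]-.0007*uv()[0]-.0329*uv()[0]+[0,0,.0945]   # hinge axis at left-half offset
def bar(q): return B0+.19*(-np.cos(1.745-q)*uv()[0]+np.sin(1.745-q)*np.array([0,0,1]))
def tcp(q): return bar(q)-[0,0,.011]
def go(q,sp=.1,sf=30):
    st=r.move_l(tcp(q),speed=sp,stop_force=sf); s=r.get_state()
    f=s['wrist_force'];print(round(q,2),st,'err',((s['ee_pos']-tcp(q))*1000).round(1),'F u,v,z',np.round([f@uv()[0],f@uv()[1],f[2]],1),'grip',round(s['grip_width']*91,1),'t',round(s['time'],2))
    return st
E
python3 - <<'E'
from h import *
for q in np.arange(.1,.85,.15):
    if go(q): break
snap('side','s2.png')
E
```

```text
0.1 False err [1.1 0.3 1.3] F u,v,z [ 3.8 -0.3  4.5] grip 16.3 t 6.02
0.25 False err [0.6 0.2 1.1] F u,v,z [1.5 1.  8.6] grip 16.5 t 6.45
0.4 False err [0.2 0.2 0.5] F u,v,z [1.5 0.1 6.5] grip 16.5 t 6.88
0.55 False err [ 0.1  0.1 -0.1] F u,v,z [0.5 1.2 4.4] grip 16.4 t 7.32
0.7 False err [ 0.3  0.2 -0.1] F u,v,z [1.1 1.1 3.1] grip 16.9 t 7.75
```

Run:
```python
from h import *
for q in (.85,1.0,1.15,1.3,1.45,1.58,1.64):
    if go(q): break
b=snap('side','s3.png')['image'];w=snap('wrist')['image']
o=np.zeros((600,800,3),np.uint8);o[:400,:640]=w[:,:,::-1]
o[300:600,400:800]=cv2.resize(b[170:270,255:388],(400,300))[:,:,::-1];cv2.imwrite('pics/s3.png',o)
```

```text
0.85 False err [ 0.3  0.2 -0.1] F u,v,z [2.1 1.5 0.2] grip 16.6 t 8.23
1.0 False err [0.5 0.2 0.1] F u,v,z [2.4 0.3 0. ] grip 16.4 t 8.67
1.15 False err [0.5 0.2 0.3] F u,v,z [3.8 2.  1. ] grip 16.9 t 9.1
1.3 False err [0.3 0.1 0.2] F u,v,z [2.2 1.3 1. ] grip 16.3 t 9.53
1.45 False err [0.1 0.  0.1] F u,v,z [2.4 2.1 2.1] grip 16.7 t 9.97
1.58 False err [-0.2 -0.1  0.2] F u,v,z [0.5 2.8 2.2] grip 16.0 t 10.37
1.64 False err [-0.3 -0.1  0.2] F u,v,z [1.2 0.8 3.1] grip 16.6 t 10.63
```

View pics/s3.png

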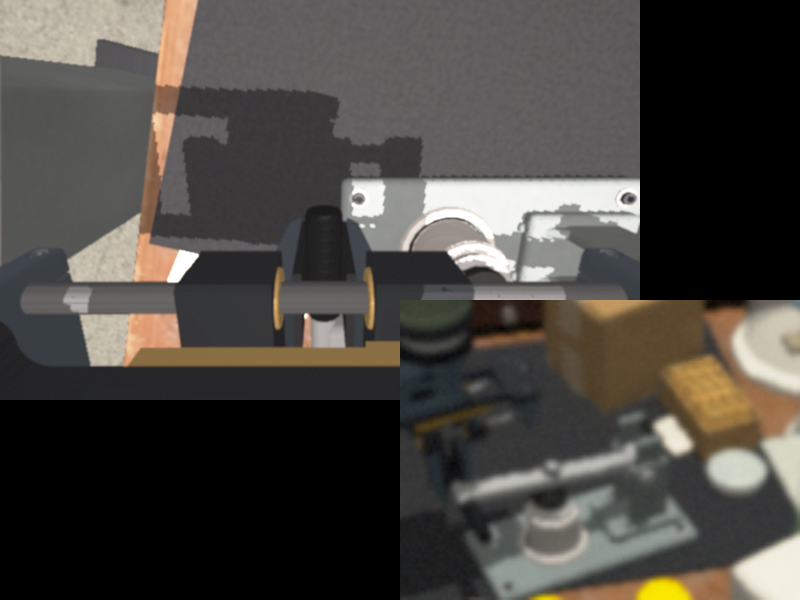

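The bar (323,240 in the wrist view) is firmly gripped, and the side view shows the arm nearly level with the pad just over the lid. Next I'll press down to the stop.

Run:
```python
from h import *
r.move_gripper(0,grasp_force=35)
def st(l):
    s=r.get_state();f=s['wrist_force'];print(l,'TCPz',s['ee_pos'][2].round(4),'q',round(1.745-np.arcsin((s['ee_pos'][2]+.011-B0[2])/.19),3),'Fz',f[2].round(1),'u',(f@uv()[0]).round(1),'grip',round(s['grip_width']*91,1),round(s['time'],2))
st('regrip')
p=tcp(1.64)
for k in range(1,16):
    p[2]-=.002; p[:2]=tcp(min(1.64+k*.0105,1.745))[:2]
    h=r.move_l(p,speed=.03,stop_force=25); r.pause(.1); st(k)
    if h or r.get_state()['wrist_force'][2]>26: break
b=snap('side')['image'];a=snap('scene')['image']
o=np.zeros((300,800,3),np.uint8)
o[:,:400]=cv2.resize(a[175:275,270:403],(400,300))[:,:,::-1]
o[:,400:]=cv2.resize(b[180:280,255:388],(400,300))[:,:,::-1];cv2.imwrite('pics/s4.png',o)
```

```text
regrip TCPz 0.1036 q 1.639 Fz 4.5 u -1.4 grip 16.2 10.95
1 TCPz 0.1014 q 1.651 Fz 4.9 u -2.0 grip 16.4 11.3
2 TCPz 0.0993 q 1.662 Fz 3.2 u -2.6 grip 16.4 11.65
3 TCPz 0.0973 q 1.672 Fz 3.3 u -4.3 grip 16.1 12.0
4 TCPz 0.0953 q 1.683 Fz 4.8 u -4.0 grip 16.4 12.35
5 TCPz 0.0936 q 1.692 Fz 6.5 u -5.3 grip 15.9 12.7
6 TCPz 0.0918 q 1.701 Fz 9.3 u -6.1 grip 16.2 13.05
7 TCPz 0.0899 q 1.711 Fz 9.5 u -5.9 grip 16.2 13.4
8 TCPz 0.0879 q 1.722 Fz 9.9 u -5.3 grip 16.1 13.75
9 TCPz 0.0855 q 1.735 Fz 6.5 u -6.0 grip 16.3 14.1
10 TCPz 0.0837 q 1.744 Fz 9.2 u -5.4 grip 15.9 14.45
11 TCPz 0.0817 q 1.754 Fz 9.0 u -6.5 grip 16.3 14.8
12 TCPz 0.0804 q 1.761 Fz 16.1 u -8.1 grip 16.5 15.15
13 TCPz 0.0798 q 1.765 Fz 28.0 u -10.6 grip 15.9 15.5
```

View pics/s4.png

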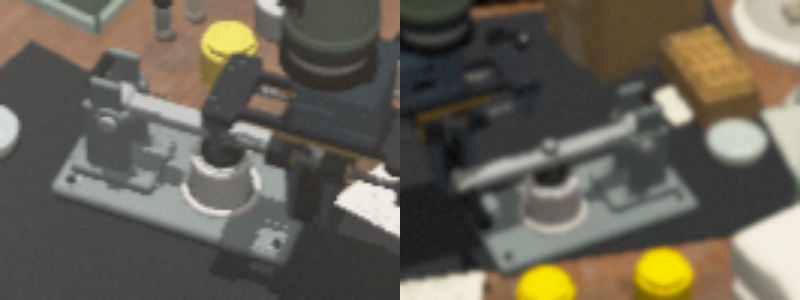

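The lid yielded at about 9 N, then the force rose sharply to 28 N at the hard stop, and both views show the arm level with the pad on the lid. Next I'll guide the lever back up and release it.

Run:
```python
from h import *
r.move_l(tcp(1.70),speed=.08)
r.move_gripper(0,grasp_force=15)
for q in (1.55,1.4,1.2,1.0,.8,.6,.4,.25,.12,.03):
    if go(q,.12,35): break
r.move_gripper(.55); r.pause(.6)
s=r.get_state();print(s['wrist_force'],s['ee_pos'])
r.move_l(tcp(.03)+[0,0,.11],speed=.15)
a=snap('scene');b=snap('side')
for n,c in(('a',a),('b',b)):
  vv,uu=np.mgrid[0:400,0:640];P=depthpts(c,np.c_[uu.ravel(),vv.ravel()])
  h=(P[:,2]>.26)&(P[:,2]<.3)&(abs(P[:,0]-.64)<.1)&(abs(P[:,1]-.12)<.12)&(c['image'].reshape(-1,3).max(1)<90);Q=P[h];print(h.sum(),Q.mean(0),Q.min(0),Q.max(0))
o=np.zeros((300,800,3),np.uint8)
o[:,:400]=cv2.resize(a['image'][100:250,250:450],(400,300))[:,:,::-1]
o[:,400:]=cv2.resize(b['image'][130:280,250:450],(400,300))[:,:,::-1];cv2.imwrite('pics/s5.png',o)
```

```text
1.55 False err [0.3 0.  0.3] F u,v,z [-3.5  1.3  3.5] grip 16.7 t 16.53
1.4 False err [1.8 0.4 0.5] F u,v,z [0.3 1.1 2.3] grip 16.6 t 16.92
1.2 False err [4.7 1.2 0.6] F u,v,z [ 9.6  0.4 -3.4] grip 16.7 t 17.38
1.0 False err [ 5.2  1.3 -0.5] F u,v,z [10.9  1.1 -8.8] grip 16.5 t 17.85
0.8 False err [ 3.8  0.9 -1.8] F u,v,z [  9.5   0.2 -10.7] grip 16.7 t 18.32
0.6 False err [ 2.2  0.6 -2.2] F u,v,z [ 5.7  0.6 -7.9] grip 16.7 t 18.78
0.4 False err [ 0.4  0.2 -1.6] F u,v,z [ 5.4  0.  -9.3] grip 16.0 t 19.25
0.25 False err [-0.7 -0.1 -0.7] F u,v,z [ 2.6  0.5 -8. ] grip 16.5 t 19.63
0.12 False err [-0.5  0.   0.3] F u,v,z [ 1.4  0.7 -3.2] grip 16.8 t 19.99
0.03 False err [-0.2  0.1  0.6] F u,v,z [ 2.   0.8 -0.7] grip 16.8 t 20.28
[-0.0639075  -0.39221787  0.09609922] [0.63037074 0.16423146 0.27153239]
218 [0.63805295 0.1419055  0.28880192] [0.61996919 0.0680161  0.27679787] [0.66045776 0.19568162 0.29510908]
166 [0.64658957 0.11078648 0.28230433] [0.62493087 0.06086218 0.26019515] [0.66830646 0.18436323 0.29148312]
```

View pics/s5.png

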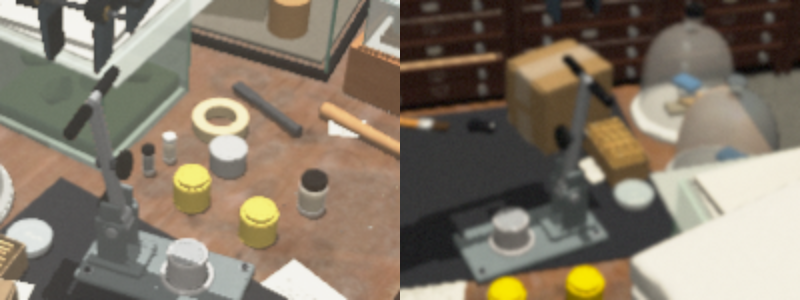

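The lever is back at its open pose (bar in the same place as at the start) and the lid looks flush. Next I'll hover over the tin and measure it with the wrist camera.

Run:
```python
from h import *
n=np.array([.5216,.0958,0])
r.move_l(n+[0,0,.34],speed=.2,rot=qt())
r.move_gripper(.95)
s=r.get_state();print(s['ee_pos'],s['tcp_rot'],s['time'])
w=snap('wrist');im=w['image']
np.savez('w2.npz',**{k:w[k] for k in('range_z','camera_matrix','k1','world_from_camera','image')})
vv,uu=np.mgrid[0:400,0:640];px=np.c_[uu.ravel(),vv.ravel()];P=depthpts(w,px)
d=np.hypot(P[:,0]-n[0],P[:,1]-n[1])
for lo,hi in((.06,.078),(.05,.06),(.02,.03)):
  m=(P[:,2]>lo)&(P[:,2]<hi)&(d<.045);Q=P[m]
  if m.sum()>20:
    c,rad=cv2.minEnclosingCircle(Q[:,:2].astype(np.float32));print(lo,m.sum(),np.median(Q,0),c,rad,'ell',cv2.fitEllipse(cv2.convexHull(px[m].astype(np.float32)))) 
m=(P[:,2]>.06)&(d<.02);print('lid top z',np.percentile(P[m,2],[5,50,95]))
c0=px[(P[:,2]>.055)&(d<.04)].mean(0).astype(int);print(c0)
y0,x0=max(0,c0[1]-60),c0[0]-80
cv2.imwrite('pics/w2.png',cv2.resize(im[y0:y0+120,x0:x0+160],(800,600),interpolation=2)[:,:,::-1]);print(x0,y0)
```

```text
[0.52159671 0.09581341 0.34001902] [ 3.60444434e-06 -1.23690519e-01  9.92320843e-01  3.25981276e-06] 24.975
0.06 1424 [0.51981319 0.09708749 0.06498271] (0.5210438370704651, 0.09751613438129425) 0.027476923540234566 ell ((325.2198486328125, 157.4026336669922), (42.252323150634766, 42.72599411010742), 65.93624877929688)
0.02 497 [0.50277174 0.08870444 0.02299024] (0.5193241238594055, 0.09807397425174713) 0.043688803911209106 ell ((326.4824523925781, 153.15377807617188), (52.64673614501953, 61.007057189941406), 141.456787109375)
lid top z [0.06407873 0.06541579 0.06674558]
[333 338]
253 278
```

View pics/w2.png

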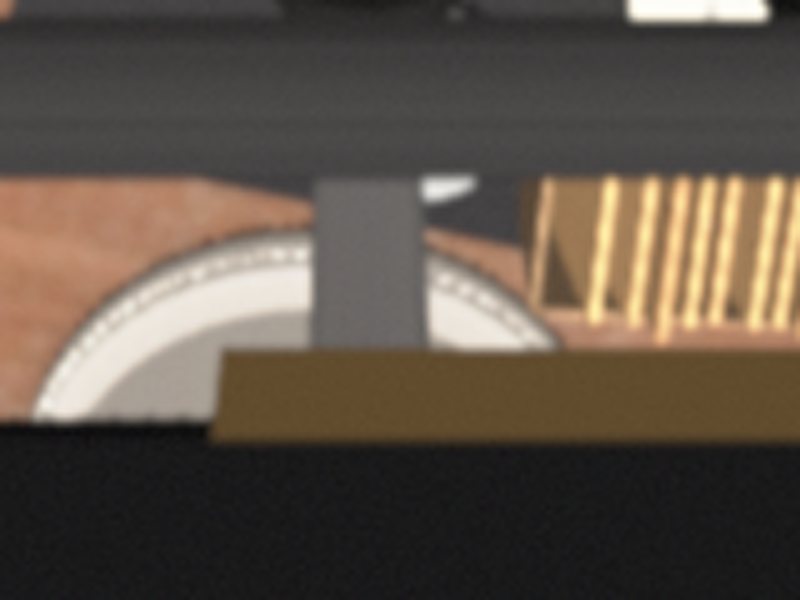

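That crop hit the wrong spot: it shows only the white dish behind the gripper's bar. The numbers are good, though. The rim circle is centred at (0.521,0.097) with radius 27.5 mm, and the top is at z 0.065, so the lid is seated. Next I'll descend and grip.

Run:
```python
from h import *
w=np.load('w2.npz');e=plane(w,[(325.2,157.4)],.064)[0];print('ray',e)
t=(np.array([.5210,.0975,0])+[*e[:2],0])/2;print(t)
print(r.move_l([*t[:2],.12],speed=.12,rot=qt(),stop_force=8))
print(r.move_l([*t[:2],.037],speed=.06,stop_force=5))
s=r.get_state();print(s['ee_pos'],s['wrist_force'])
r.move_gripper(0,grasp_force=5)
s=r.get_state();f=s['wrist_force'];print('width',s['grip_width']*91,s['gripper_force'],'u,v',f@uv()[0],f@uv()[1],f[2],s['time'])
a=snap('scene')['image'];b=snap('side')['image']
o=np.zeros((300,800,3),np.uint8)
o[:,:400]=cv2.resize(a[160:272,270:420],(400,300))[:,:,::-1]
o[:,400:]=cv2.resize(b[170:282,240:390],(400,300))[:,:,::-1];cv2.imwrite('pics/s6.png',o)
```

```text
ray [0.51992513 0.09714611 0.064     ]
[0.52046257 0.09732305 0.        ]
False
False
[0.52074337 0.09739787 0.03738546] [0.03219935 0.82787261 0.4686329 ]
width 53.64648712804078 5.000008729111869 u,v -0.6521519441775041 0.4273344751699193 0.6246399414985411 29.1417
```

View pics/s6.png

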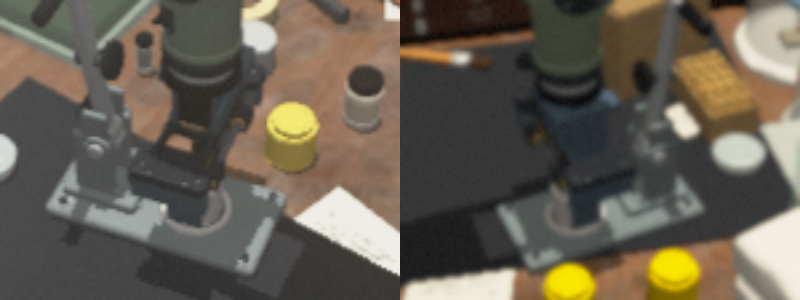

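The fingers hold the tin round its body at a width of 53.6 mm, clear of the ring, lid and lever. Next I'll tighten the grip and lift slowly.

Run:
```python
from h import *
r.move_gripper(0,grasp_force=28)
s=r.get_state();p=s['ee_pos'].copy();q0=s['tcp_rot']
p[:2]=[.52046,.09732]
print(r.move_l([*p[:2],.05],speed=.03,stop_force=15));s=r.get_state();print(s['wrist_force'],s['grip_width']*91)
print(r.move_l([*p[:2],.170],speed=.06)); r.pause(.5)
s=r.get_state();print(s['ee_pos'],s['tcp_rot'],s['wrist_force'],s['torque'],s['grip_width']*91,s['gripper_force'],abs(s['qvel']).max(),s['time'])
a=snap('scene')['image'];b=snap('side')['image']
o=np.zeros((300,800,3),np.uint8)
o[:,:400]=cv2.resize(a[130:242,270:420],(400,300),interpolation=2)[:,:,::-1]
o[:,400:]=cv2.resize(b[165:277,240:390],(400,300),interpolation=2)[:,:,::-1];cv2.imwrite('pics/s7.png',o)
```

```text
False
[-0.02316623  0.15166239 -1.91773038] 53.59387908221246
False
[0.52045315 0.09730176 0.169972  ] [-3.68753757e-05 -1.23658966e-01  9.92324775e-01  6.62782529e-06] [-0.10984683  0.01638777 -2.06029272] [ 0.01099469 -0.01458793  0.05662027] 53.02971465759521 27.999670310528018 0.0014760876611934208 32.6917
```

View pics/s7.png

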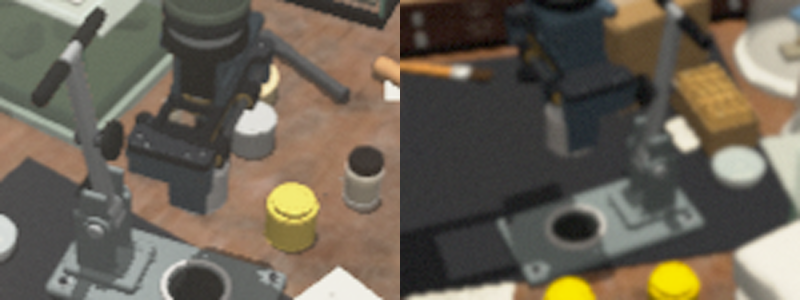

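The nest is empty and the tin hangs level between the pads, about 13 cm up and at rest, with a measured weight of 2.1 N. The lever is fully up and the neighbouring things haven't moved.

```bash
python3 -c "
from h import *
print(r.close_job())"
```

```text
the job is handed in; nothing more can be done
None
```

Job handed in: the lid was pressed until the lever hit its stop and looks fully home, the lever is back up, and the tin is held level and still about 13 cm over the nest after roughly 33 s of the 64 s allowed.

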